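Find the worn measuring slide by its free play

TASK

Check the three measuring slides for wear: by its post, wiggle each carriage gently back and forth, only until you feel resistance at either end of its free play, and leave it resting in the middle of that play. Then mark the slide with the most free play for repair by setting the loose steel collar over its post, flat on the carriage. Leave the other parts on the plate undisturbed.

Things in the scene. Friction and masses are not known exactly. Their poses are not given: they have to be found in the camera images.
- slide_a: one of three look-alike measuring slides fixed to the plate: black steel base 76 x 140 mm, 36 mm high, origin under its centre, z up. The carriage travels along the base's own y, the long way (an unused screw knob sticks out 16 mm at +y). Its free play is hidden inside, is not centred on the base, never over 35 mm long; the loosest has at least 8 mm more than the others.
- post_a (a point): foot of the upright aluminium post, 14 mm in diameter, 45 mm tall, amid the white carriage of slide_a (flat top 72 x 70 mm, 50 mm above the plate). Held by it the carriage glides with a drag of about 1 N in its play; past either end an elastic resistance rises by about 2 N per mm, alike on all three; over 15 N (7.5 mm past) harms the screw.
- slide_b: one of three look-alike measuring slides fixed to the plate: black steel base 76 x 140 mm, 36 mm high, origin under its centre, z up. The carriage travels along the base's own y, the long way (an unused screw knob sticks out 16 mm at +y). Its free play is hidden inside, is not centred on the base, never over 35 mm long; the loosest has at least 8 mm more than the others.
- post_b (a point): foot of the upright aluminium post, 14 mm in diameter, 45 mm tall, amid the white carriage of slide_b (flat top 72 x 70 mm, 50 mm above the plate). Held by it the carriage glides with a drag of about 1 N in its play; past either end an elastic resistance rises by about 2 N per mm, alike on all three; over 15 N (7.5 mm past) harms the screw.
- slide_c: one of three look-alike measuring slides fixed to the plate: black steel base 76 x 140 mm, 36 mm high, origin under its centre, z up. The carriage travels along the base's own y, the long way (an unused screw knob sticks out 16 mm at +y). Its free play is hidden inside, is not centred on the base, never over 35 mm long; the loosest has at least 8 mm more than the others.
- post_c (a point): foot of the upright aluminium post, 14 mm in diameter, 45 mm tall, amid the white carriage of slide_c (flat top 72 x 70 mm, 50 mm above the plate). Held by it the carriage glides with a drag of about 1 N in its play; past either end an elastic resistance rises by about 2 N per mm, alike on all three; over 15 N (7.5 mm past) harms the screw.
- collar: loose plain steel collar standing on the plate, a ring 42 mm outside diameter, 22 mm bore right through, 30 mm tall, 0.12 kg; origin at the centre of its underside, z along the bore. It fits loosely over a post.
- bearing_race: bystander: loose flat steel ring, 64 mm outside, 44 mm inside, 18 mm high, origin at the centre of its underside
- gauge_block: bystander: loose steel block 35 x 60 x 30 mm, origin at the centre of its underside
- master_disc: bystander: loose steel disc 60 mm in diameter with a stem, 35 mm high, origin at the centre of its underside
Mind the look-alikes: they are no part of the job. What is shaped like the slide_c but yellow is not meant. What is shaped like the slide_a but turquoise is not meant.

How it is judged (in metres and radians):
At the end, for the whole second after the job is handed in: Each carriage rests within 3 mm of the middle of its own free play (seat_a/b/c: that hidden middle); the collar is round the post of the slide with the most play (axes within 7 mm), flat on the carriage (3 mm in height, 0.08 rad) and at rest (y of seat_a_c0 in the frame of post_a between -0.003 and 0.003 m and y of seat_b_c0 in the frame of post_b between -0.003 and 0.003 m and y of seat_c_c0 in the frame of post_c between -0.003 and 0.003 m and horizontal distance between collar and post_b below 0.007 m and z of collar in the frame of post_b between -0.003 and 0.003 m and angle between collar's own z axis and vertical below 0.08 rad and linear speed of collar below 0.01 m/s); the robot touches nothing.
It fails at once if a carriage is forced more than 7.5 mm past the end of its free play (about 15 N) ((y of seat_a_c0 in the frame of post_a above 0.0135 m or y of seat_a_c0 in the frame of post_a below -0.0135 m) or (y of seat_b_c0 in the frame of post_b above 0.0215 m or y of seat_b_c0 in the frame of post_b below -0.0215 m) or (y of seat_c_c0 in the frame of post_c above 0.0165 m or y of seat_c_c0 in the frame of post_c below -0.0165 m)).
It fails at once if a bystander is moved by more than 15 mm (distance of any of bearing_race, gauge_block, master_disc from where it was at the start of the episode above 0.015 m).
It also fails if it takes over 72 s, if anything falls off the work surface, if the arm or the gripper's body presses on something with over 40 N, if the wrist force passes 120 N, or if a joint passes its speed limit or range.

ROBOT

A 6-joint arm with a two-finger parallel gripper is mounted at the origin on the work surface. World frame = base frame: x ahead of the robot, y to its left, z up, the work surface at z = 0. Lengths are in mm, angles in rad, forces in N, time in s.
With the tool pointing down it reaches from about 275 to 750 mm from the base axis. Payload 10.2 kg.
Tool frame: the origin (TCP) lies at the very end of the fingers, on their centre line; the grasp point (between the pads) lies 19 mm behind it (ctrl.tcp_to_grasp is the distance from the TCP to the grasp point, in mm); z points along the fingers, y is the direction in which the jaws open and shut (so a half turn about z gives the same grasp; the last joint's range is limited). The gripper opens to 85 mm and grips with 20 to 120 N. Pads are 22 mm wide; open, the fingers measure 114 mm over their backs; the gripper's body (76 mm by 85 mm) begins 54 mm behind the grasp point. The pads swing forward as they close: fully open they stand 13 mm farther back than shut.
Start: joints at [0.898, 0.313, 1.498, -0, 1.331, -0.223], TCP at [228.275, 472.781, 231.294] pointing down, gripper open.
Joint ranges: [-2.94, 2.94], [-0.97, 2.17], [0.19, 2.56], [-1.23, 4.37], [0.02, 3.11], [-2.88, 2.88]. Speed limits (rad/s): [2.39, 2.39, 3.01, 3.14, 3.14, 3.14].

INTERFACE

Orientations are given as a unit quaternion [w, x, y, z].
In Python, from rig import ctrl, cams, job gives the robot as it stands. The module is installed in compiled form; this text tells all that it offers.
- The arm moves only by the tool drive_tool, never from a script. Its arguments are lists of equal length, an entry for each row: "gripper": the opening, from 0 (shut) to 1 (fully open); "dp": the shift along the tool's x, y, z normalised to -1 to 1, where 1 is 0.2 m, a list of three; "twist": the turn about the tool's z normalised to -1 to 1, where 1 is 90 degrees. In form: {"gripper": [gripper, ...], "dp": [[tx, ty, tz], ...], "twist": [twist, ...]}. A call has 1 to 20 rows; each row is the pose to reach, as a shift and turn from the pose commanded when the call began, along the tool's axes at that moment; what a row does not reach only later rows make up. A row lasts 1/10 s, in which the tool goes at most 50 mm and 8.59 degrees, less where a joint would pass 70% of its speed; a pose out of reach is approached as far as the arm can. A call with a number of a shift or a turn outside -1 to 1 is refused whole. A call with a gripper value outside its range is refused whole. The fingers move at their own pace and stop on an object; "newtons" is the grip in N (left out, the last holds). Time passes only in rows, so rows that repeat a pose let the fingers close. It gives the time, the measured TCP pose, the force and the opening at its end, in the units of the state.
- ctrl.sense(): the state, without advancing time (a new reading comes with each control period).
- cams.capture(name): name is "side" or "top" or "wrist"; returns a dict with "pixels" (420x560x3 uint8, red, green, blue), "camera_matrix" (3x3 intrinsics, pixels), "xyz" and "orientation" of the camera in the world; the wrist camera has in their place "hand_eye" (4x4, takes a point from camera to tool coordinates, whose origin is the TCP and whose axes are the flange's). Camera axes: x right, y down, z forward; pixel columns grow to the right and rows downward; lengths in mm; the calibration is good to about 2 mm. A picture is of the moment at which its call begins: read the wrist's pose just before it. There is no depth.
- job.finish_job(): hands the job in, once; it reports no verdict.
The state is a dict: "time_s": time; "joints": joint angles; "dq": joint speeds; "tau": joint torques, N m; "eef_pos": TCP position; "ee_rot": TCP orientation; "force": force on the tool from outside, world axes, zero at the start; "wrist_torque": the same for the moment, N m; "grip_width": opening from 0.0 (shut) to 1.0 (fully open).
Only numpy, scipy, OpenCV 4.12 (cv2) and the standard library are available. Lean on these libraries where they do the work, as an engineer would, in place of code of your own. Each camera call takes 0.05 s, during which the arm holds its last target.

## Working session

There is one attempt and no reset: what is moved stays moved. The work goes in short steps, Python scripts to look and compute and a tool call to move; the robot and the scene stay as the last step left them, time stands still between calls to the robot, and variables do not carry over. Pictures are saved under pics/ and viewed, and the job is handed in when it is done.

Besides the shell and the picture viewer there is one more tool, called after "Emit:" in YAML: its name, and indented under it one key for each argument. drive_tool: Moves the arm, as the interface text tells. Scaled input: -1 to 1 covers 0.2 m each way for a shift and 90 degrees each way for a turn. Its arguments: {"type":"object","properties":{"gripper":{"type":"array","items":{"type":"number"}},"dp":{"type":"array","items":{"type":"array","items":{"type":"number"}}},"twist":{"type":"array","items":{"type":"number"}},"newtons":{"type":"number"}},"required":["gripper","dp","twist"]}

```bash
mkdir -p pics
cat > h.py <<'E'
import numpy as np,cv2
from rig import ctrl,cams,job
def snap(n,f):
    s=ctrl.sense(); d=cams.capture(n)
    cv2.imwrite('pics/'+f+'.png',cv2.cvtColor(d['pixels'],cv2.COLOR_RGB2BGR))
    import pickle; d['s']=s; pickle.dump(d,open('pics/'+f+'.pkl','wb')); return d
E
python3 - <<'E'
from h import *
print(ctrl.sense(), ctrl.tcp_to_grasp)
for n in('top','side','wrist'):
    d=snap(n,n+'0')
    print(n,{k:v for k,v in d.items() if k not in('pixels','s')})
E
```

```text
{'time_s': 0.0, 'joints': array([ 8.97587051e-01,  3.13416429e-01,  1.49845645e+00, -4.85762969e-05,
        1.33099770e+00, -2.23389495e-01]), 'dq': array([-0.00228233,  0.00041173,  0.00097411, -0.0006802 ,  0.00073726,
       -0.00025817]), 'tau': array([-9.48488305e-04, -4.12273800e+01, -2.59738147e+01, -2.78808184e-04,
        4.39268129e-03, -2.09714938e-05]), 'eef_pos': array([228.11787176, 472.55325529, 230.74496563]), 'ee_rot': array([-2.55688283e-04,  2.23012839e-01,  9.74815298e-01, -5.86046058e-04]), 'force': array([-0.59500906,  0.70752174,  0.00820543]), 'wrist_torque': array([0.05394207, 0.02273972, 0.00149202]), 'grip_width': 0.9996181880038473} 18.700000000000003
top {'camera_matrix': array([[400.18578452,   0.        , 277.64882458],
       [  0.        , 400.18578452, 207.15907131],
       [  0.        ,   0.        ,   1.        ]]), 'xyz': array([392.65357209, -19.31232072, 991.02991685]), 'orientation': array([ 0.04264135, -0.69966517,  0.71223474, -0.037041  ])}
side {'camera_matrix': array([[503.01915384,   0.        , 281.44664319],
       [  0.        , 503.01915384, 203.17209063],
       [  0.        ,   0.        ,   1.        ]]), 'xyz': array([ 331.7566274 , -784.06001481,  908.12108697]), 'orientation': array([-0.36619026,  0.92478777, -0.09769517,  0.0335847 ])}
wrist {'camera_matrix': array([[300.74729456,   0.        , 282.46392214],
       [  0.        , 300.74729456, 210.29413125],
       [  0.        ,   0.        ,   1.        ]]), 'hand_eye': array([[ 2.60006222e-04, -9.62961861e-01, -2.69637510e-01,
         6.84408887e+01],
       [ 9.99998533e-01,  7.06851862e-04, -1.56011507e-03,
        -6.05670309e-01],
       [ 1.69292509e-03, -2.69636708e-01,  9.62960632e-01,
        -1.42723083e+02],
       [ 0.00000000e+00,  0.00000000e+00,  0.00000000e+00,
         1.00000000e+00]])}
```

View pics/top0.png

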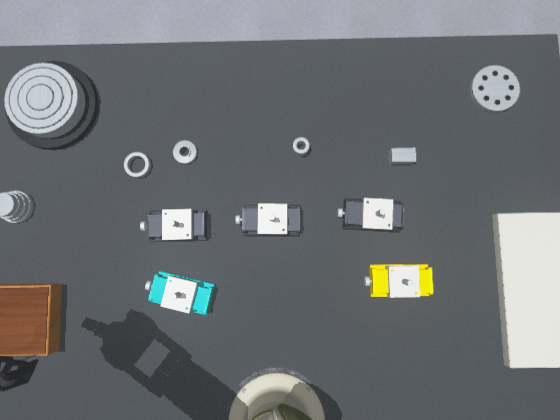

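View pics/side0.png

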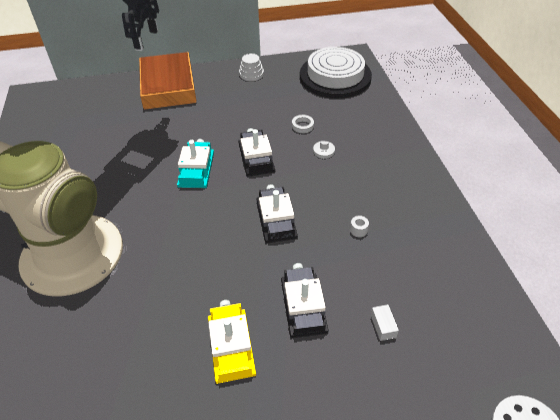

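View pics/wrist0.png

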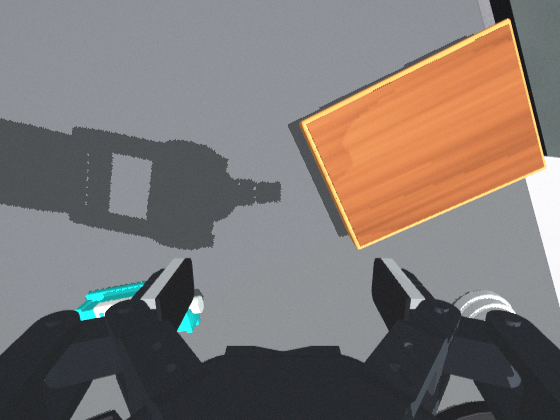

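Run:
```python
import cv2
t=cv2.imread('pics/top0.png'); s=cv2.imread('pics/side0.png')
cv2.imwrite('pics/tc1.png',cv2.resize(t[120:250,120:320],None,fx=4,fy=4,interpolation=cv2.INTER_CUBIC))
cv2.imwrite('pics/tc2.png',cv2.resize(t[120:250,260:460],None,fx=4,fy=4,interpolation=cv2.INTER_CUBIC))
cv2.imwrite('pics/sc1.png',cv2.resize(s[110:250,220:400],None,fx=4,fy=4,interpolation=cv2.INTER_CUBIC))
cv2.imwrite('pics/sc2.png',cv2.resize(s[200:345,240:420],None,fx=4,fy=4,interpolation=cv2.INTER_CUBIC))
```

```text
(no output)
```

View pics/tc1.png

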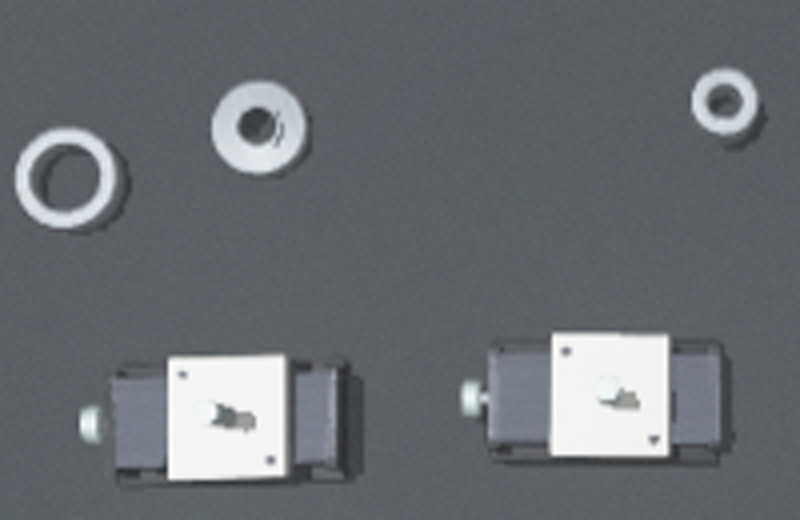

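View pics/tc2.png

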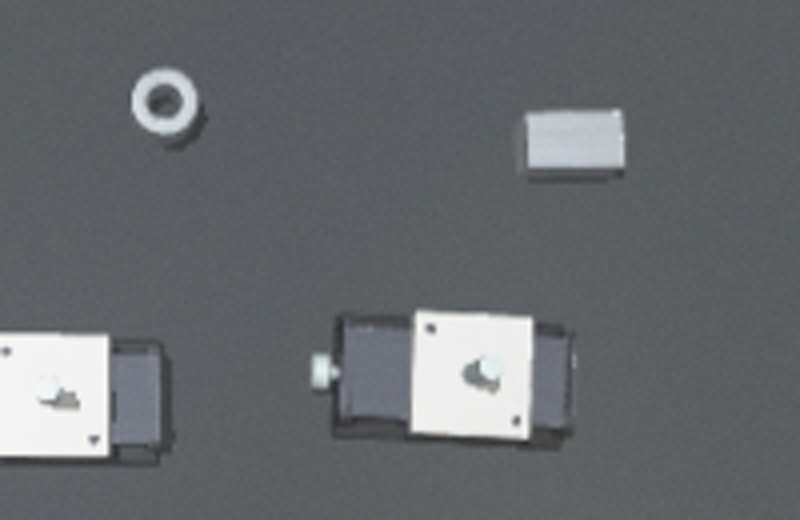

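View pics/sc1.png

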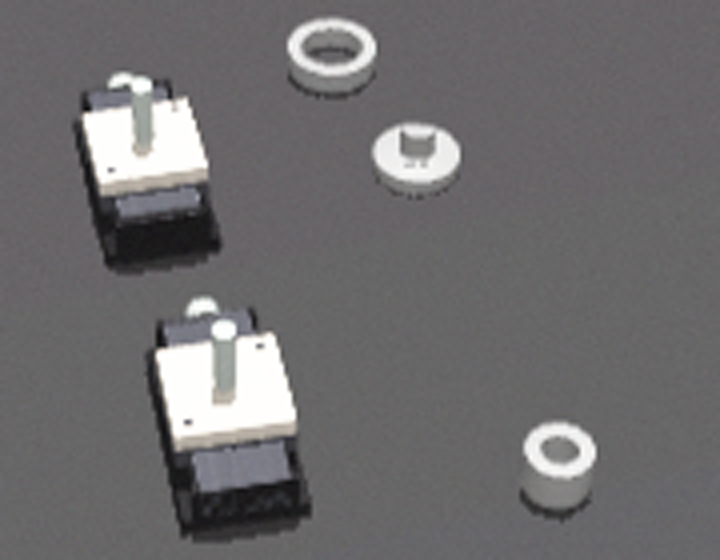

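View pics/sc2.png

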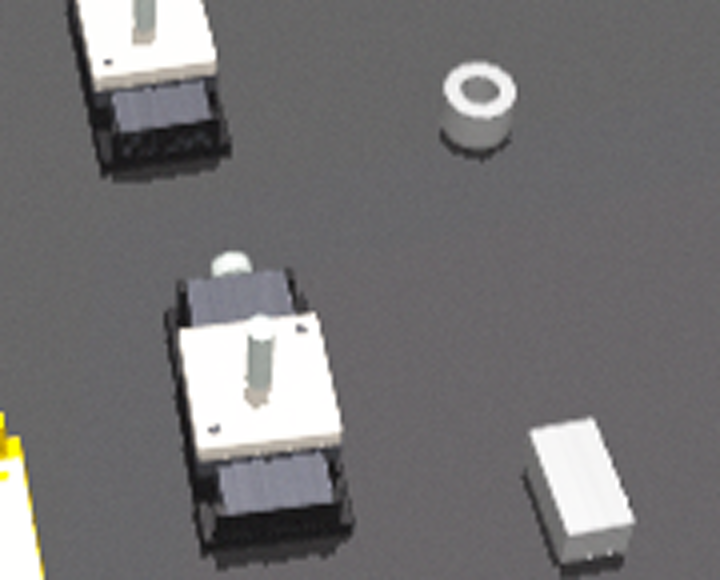

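```bash
cat >> h.py <<'E'
from scipy.spatial.transform import Rotation as R
import pickle
def cam(d):
    K=d['camera_matrix']
    if 'xyz' in d: q=d['orientation']; return K,R.from_quat(np.r_[q[1:],q[0]]).as_matrix(),d['xyz']
    q=d['s']['ee_rot'];Rt=R.from_quat(np.r_[q[1:],q[0]]).as_matrix();H=d['hand_eye']
    return K,Rt@H[:3,:3],Rt@H[:3,3]+d['s']['eef_pos']
def ray(d,p):
    K,Rc,t=cam(d); v=Rc@np.linalg.solve(K,[p[0],p[1],1]); return t,v/np.linalg.norm(v)
def onz(d,p,z):
    t,v=ray(d,p); return t+v*(z-t[2])/v[2]
def tri(*dp):
    A=0;b=0;rs=[ray(d,p) for d,p in dp]
    for t,v in rs:
        M=np.eye(3)-np.outer(v,v);A=A+M;b=b+M@t
    x=np.linalg.solve(A,b); return x,[np.linalg.norm(np.cross(x-t,v)) for t,v in rs]
def ld(f): return pickle.load(open('pics/'+f+'.pkl','rb'))
def proj(d,X):
    K,Rc,t=cam(d); p=K@(Rc.T@(np.array(X)-t)); return p[:2]/p[2]
E
python3 - <<'E'
from h import *
np.set_printoptions(precision=1,suppress=True)
T=ld('top0');S=ld('side0')
for n,a,b in(('L',(172,223),(255.25,130.75)),('M',(271.75,217.75),(276,192.5)),('R',(382.25,211.75),(305,282.5)),('col',(301.25,145.25),(360,222.25))):
    print(n,*tri((T,a),(S,b)))
c1=lambda x,y:(120+x/4,120+y/4);c2=lambda x,y:(260+x/4,120+y/4)
for n,c,P in(('L',c1,[(168,357),(287,354),(290,478),(168,479)]),('M',c1,[(552,334),(667,335),(668,456),(551,456)]),('R',c2,[(416,310),(533,317),(530,438),(411,434)])):
    X=np.array([onz(T,c(*p),50)[:2] for p in P]); e=[X[0]-X[1],X[3]-X[2]]
    print(n,X.mean(0),[np.degrees(np.arctan2(-v[0],v[1])) for v in e],[np.linalg.norm(v) for v in e],np.degrees(np.arctan2(*(X[0]-X[3])[::-1])),np.degrees(np.arctan2(*(X[1]-X[2])[::-1])))
q=ctrl.sense()['ee_rot'];print(R.from_quat(np.r_[q[1:],q[0]]).as_matrix())
E
```

```text
L [464.8 224.3  97.1] [np.float64(2.2507996643725328), np.float64(2.25079966437255)]
M [473.2   0.4  93.1] [np.float64(2.5914965025213905), np.float64(2.591496502521425)]
R [ 481.3 -248.9   91.1] [np.float64(1.4476502311541404), np.float64(1.4476502311540065)]
col [655.9 -73.6  28.6] [np.float64(1.79573303243387), np.float64(1.7957330324341498)]
L [463.2 225.3] [np.float64(0.40348446649874414), np.float64(-0.5401752228610213)] [np.float64(70.66337927242151), np.float64(71.83262090168341)] 0.8745587788427364 1.7725285633493555
M [472.    0.2] [np.float64(-1.5554762091117436), np.float64(-1.0146926909165759)] [np.float64(68.13033010360901), np.float64(68.72000275529125)] -1.1412888397756977 -0.6678540838665387
R [ 479.6 -249.3] [np.float64(-4.52805229646181), np.float64(-2.9526367518696026)] [np.float64(69.09726788095809), np.float64(69.64098668106752)] -4.659115688870659 -4.2490588496184465
[[-0.9  0.4 -0. ]
 [ 0.4  0.9 -0. ]
 [ 0.  -0.  -1. ]]
```

```bash
cat >> h.py <<'E'
def plan(P,yaw):
    s=ctrl.sense();q=s['ee_rot'];M=R.from_quat(np.r_[q[1:],q[0]]).as_matrix()
    d=M.T@(np.array(P)-s['eef_pos'])/200
    y0=np.degrees(np.arctan2(M[1,1],M[0,1])); tw=-(((yaw-y0+90)%180)-90)/90
    print('t',s['time_s'],'at',s['eef_pos'].round(2),'yaw',y0.round(2),'F',s['force'].round(2),'w',round(s['grip_width'],3),'dp',d.round(4),'tw',round(tw,4))
E
python3 -c "
from h import *
plan([465,224,150],90.5)"
```

```text
t 0.15 at [228.15 472.63 230.88] yaw 64.23 F [-0.26  0.52 -0.49] w 0.998 dp [-1.607  -0.6043  0.4047] tw -0.2919
```

Emit:
drive_tool:
  gripper: [0.7,0.7,0.7,0.7,0.7]
  dp:
    - [-0.9,-0.34,0.0]
    - [-0.9,-0.34,0.0]
    - [-0.9,-0.34,0.0]
    - [-0.9,-0.34,0.0]
    - [-0.9,-0.34,0.0]
  twist: [-0.292,-0.292,-0.292,-0.292,-0.292]
  newtons: 25

```text
time_s: 0.65
eef_pos: [363.3, 330.4, 231.1]
ee_rot: [0.0, -0.003, 1.0, -0.0]
force: [-0.6, 0.3, -0.6]
grip_width: 0.698
```

```bash
python3 -c "
from h import *
plan([465,224,150],90.5)"
```

```text
t 0.65 at [363.26 330.37 231.07] yaw 90.37 F [-0.58  0.32 -0.6 ] w 0.698 dp [-0.5052 -0.5348  0.4059] tw -0.0014
```

Emit:
drive_tool:
  gripper: [0.7,0.7,0.7,0.7,0.7]
  dp:
    - [-0.5,-0.53,0.4]
    - [-0.5,-0.53,0.4]
    - [-0.5,-0.53,0.4]
    - [-0.5,-0.53,0.4]
    - [-0.5,-0.53,0.4]
  twist: [0,0,0,0,0]

```text
time_s: 1.15
eef_pos: [462.0, 227.3, 150.1]
ee_rot: [-0.001, -0.003, 1.0, -0.0]
force: [0.3, 0.5, 1.5]
grip_width: 0.7
```

```bash
python3 -c "
from h import *
plan([465,224,70],90.5)
snap('wrist','w1')"
```

```text
t 1.15 at [461.95 227.3  150.12] yaw 90.35 F [0.34 0.54 1.49] w 0.7 dp [-0.0161 -0.0164  0.4005] tw -0.0017
```

View pics/w1.png

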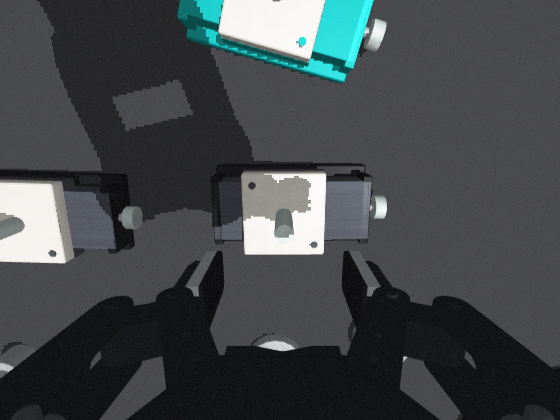

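Run:
```python
from h import *
d=cv2.imread('pics/w1.png')
cv2.imwrite('pics/w1c.png',cv2.resize(d[150:260,200:390],None,fx=4,fy=4,interpolation=cv2.INTER_CUBIC))
```

```text
(no output)
```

View pics/w1c.png

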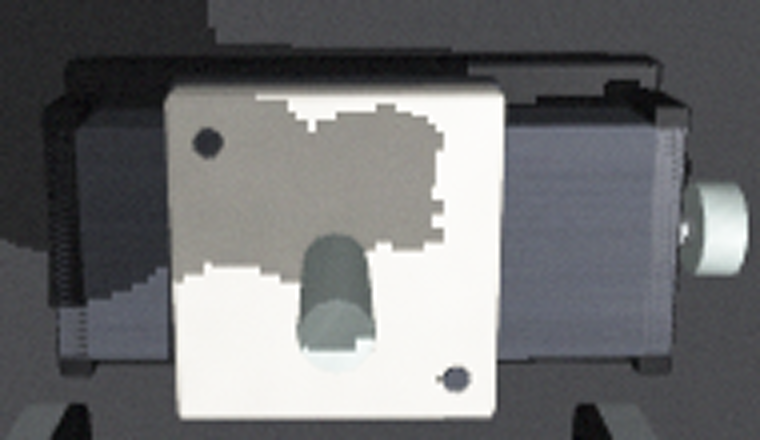

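Run:
```python
from h import *
np.set_printoptions(precision=1,suppress=True)
T=ld('top0');S=ld('side0');W=ld('w1')
p=(284.2,233.7)
print(tri((T,(172,223)),(S,(255.25,130.75)),(W,p)),tri((T,(172,223)),(W,p)))
print(onz(W,p,95),onz(T,(172,223),95),onz(S,(255.25,130.75),95))
c=lambda x,y:(200+x/4,150+y/4)
for p in[(167,88),(503,88),(495,416),(180,418)]:print(onz(W,c(*p),50))
```

```text
(array([465.1, 226.5,  94.8]), [np.float64(2.7666931611138), np.float64(2.2359172109783008), np.float64(1.2171849160352135)]) (array([463.9, 226.4,  95.1]), [np.float64(1.8124727091561574), np.float64(1.812472709156189)])
[465.3 227.7  95. ] [462.7 225.1  95. ] [467.4 226.9  95. ]
[428.9 193.2  50. ]
[428.4 261.2  50. ]
[500.2 262.7  50. ]
[501.1 193.9  50. ]
```

Emit:
drive_tool:
  gripper: [0.7,0.7,0.7,0.5,0.35,0.25,0.2,0.1,0.1,0.1]
  dp:
    - [-0.015,0.0,0.2]
    - [-0.015,0.0,0.425]
    - [-0.015,0.0,0.425]
    - [-0.015,0.0,0.425]
    - [-0.015,0.0,0.425]
    - [-0.015,0.0,0.425]
    - [-0.015,0.0,0.425]
    - [-0.015,0.0,0.425]
    - [-0.015,0.0,0.425]
    - [-0.015,0.0,0.425]
  twist: [0,0,0,0,0,0,0,0,0,0]
  newtons: 25

```text
time_s: 2.2
eef_pos: [465.3, 228.3, 67.5]
ee_rot: [0.001, -0.004, 1.0, 0.0]
force: [-2.0, 1.1, 6.8]
grip_width: 0.151
```

```bash
python3 -c "
from h import *
plan([465,224,70],90.5)
for i in range(3): print(ctrl.sense()['force'])
snap('wrist','w2')"
```

```text
t 2.2 at [465.34 228.33  67.46] yaw 90.5 F [-1.99  1.07  6.78] w 0.151 dp [ 0.0019 -0.0216 -0.0127] tw 0.0001
[-1.99267316  1.07102214  6.78229243]
[-1.99267316  1.07102214  6.78229243]
[-1.99267316  1.07102214  6.78229243]
```

View pics/w2.png

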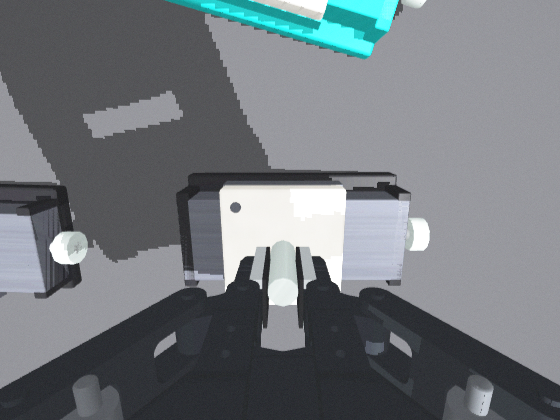

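Emit:
drive_tool:
  gripper: [0.1,0.1,0.1,0.1]
  dp:
    - [0,0.01,0]
    - [0,0.02,0]
    - [0,0.02,0]
    - [0,0.02,0]
  twist: [0,0,0,0]

```text
time_s: 2.65
eef_pos: [465.4, 232.4, 67.5]
ee_rot: [0.001, -0.004, 1.0, 0.0]
force: [-0.9, -0.1, 6.6]
grip_width: 0.152
```

Emit:
drive_tool:
  gripper: [0.1,0.1,0.1,0.1]
  dp:
    - [0,0.01,0]
    - [0,0.015,0]
    - [0,0.015,0]
    - [0,0.015,0]
  twist: [0,0,0,0]

```text
time_s: 3.05
eef_pos: [465.3, 235.3, 67.5]
ee_rot: [0.001, -0.004, 1.0, 0.0]
force: [-1.3, -0.7, 7.6]
grip_width: 0.151
```

Emit:
drive_tool:
  gripper: [0.1,0.1,0.1,0.1]
  dp:
    - [0,0.01,0]
    - [0,0.015,0]
    - [0,0.015,0]
    - [0,0.015,0]
  twist: [0,0,0,0]

```text
time_s: 3.45
eef_pos: [465.3, 238.1, 67.5]
ee_rot: [0.001, -0.004, 1.0, -0.0]
force: [-0.3, -2.6, 7.4]
grip_width: 0.152
```

Emit:
drive_tool:
  gripper: [0.1,0.1,0.1]
  dp:
    - [0,0.0075,0]
    - [0,0.0075,0]
    - [0,0.0075,0]
  twist: [0,0,0]

```text
time_s: 3.75
eef_pos: [465.2, 239.3, 67.4]
ee_rot: [0.001, -0.005, 1.0, -0.0]
force: [-1.1, -4.1, 8.5]
grip_width: 0.153
```

Emit:
drive_tool:
  gripper: [0.1,0.1,0.1]
  dp:
    - [0,0.005,0]
    - [0,0.005,0]
    - [0,0.005,0]
  twist: [0,0,0]

```text
time_s: 4.05
eef_pos: [465.3, 240.1, 67.4]
ee_rot: [0.001, -0.005, 1.0, -0.001]
force: [-0.9, -5.6, 7.7]
grip_width: 0.157
```

Emit:
drive_tool:
  gripper: [0.1,0.1,0.1,0.1,0.1,0.1]
  dp:
    - [0,-0.02,0]
    - [0,-0.04,0]
    - [0,-0.06,0]
    - [0,-0.075,0]
    - [0,-0.075,0]
    - [0,-0.075,0]
  twist: [0,0,0,0,0,0]

```text
time_s: 4.65
eef_pos: [465.4, 225.8, 67.5]
ee_rot: [0.001, -0.004, 1.0, 0.0]
force: [-1.2, 0.3, 7.0]
grip_width: 0.155
```

Emit:
drive_tool:
  gripper: [0.1,0.1,0.1,0.1]
  dp:
    - [0,-0.01,0]
    - [0,-0.015,0]
    - [0,-0.015,0]
    - [0,-0.015,0]
  twist: [0,0,0,0]

```text
time_s: 5.05
eef_pos: [465.4, 223.2, 67.5]
ee_rot: [0.001, -0.004, 1.0, 0.001]
force: [-1.1, 2.1, 6.4]
grip_width: 0.156
```

Emit:
drive_tool:
  gripper: [0.1,0.1,0.1,0.1]
  dp:
    - [0,-0.01,0]
    - [0,-0.01,0]
    - [0,-0.01,0]
    - [0,-0.01,0]
  twist: [0,0,0,0]

```text
time_s: 5.45
eef_pos: [465.4, 221.6, 67.5]
ee_rot: [0.001, -0.004, 1.0, 0.001]
force: [-0.1, 4.7, 6.6]
grip_width: 0.152
```

Emit:
drive_tool:
  gripper: [0.1,0.1,0.1,0.1]
  dp:
    - [0,-0.004,0]
    - [0,-0.004,0]
    - [0,-0.004,0]
    - [0,-0.004,0]
  twist: [0,0,0,0]

```text
time_s: 5.85
eef_pos: [465.4, 220.9, 67.5]
ee_rot: [0.001, -0.004, 1.0, 0.001]
force: [-0.8, 6.8, 6.0]
grip_width: 0.154
```

Emit:
drive_tool:
  gripper: [0.1,0.1,0.1,0.1]
  dp:
    - [0,0.025,0]
    - [0,0.052,0]
    - [0,0.052,0]
    - [0,0.052,0]
  twist: [0,0,0,0]

```text
time_s: 6.25
eef_pos: [465.4, 230.6, 67.5]
ee_rot: [0.001, -0.004, 1.0, 0.0]
force: [-1.4, 1.0, 7.3]
grip_width: 0.152
```

Emit:
drive_tool:
  gripper: [0.2,0.3,0.5,0.5,0.5,0.5,0.5]
  dp:
    - [0,0,0]
    - [0,0,0]
    - [0,0,0]
    - [0,0,-0.2]
    - [0,0,-0.42]
    - [0,0,-0.42]
    - [0,0,-0.42]
  twist: [0,0,0,0,0,0,0]

```text
time_s: 6.95
eef_pos: [464.9, 230.3, 150.7]
ee_rot: [0.001, -0.004, 1.0, 0.0]
force: [-0.1, -0.6, -0.6]
grip_width: 0.501
```

Run:
```python
from h import *
plan([473,1,150],89)
snap('wrist','w3')
d=cv2.imread('pics/w3.png')
cv2.imwrite('pics/w3c.png',cv2.resize(d[150:260,200:390],None,fx=4,fy=4,interpolation=cv2.INTER_CUBIC))
```

```text
t 6.95 at [464.86 230.32 150.65] yaw 90.51 F [-0.12 -0.61 -0.55] w 0.501 dp [-0.0306 -1.1469  0.003 ] tw 0.0167
```

View pics/w3c.png

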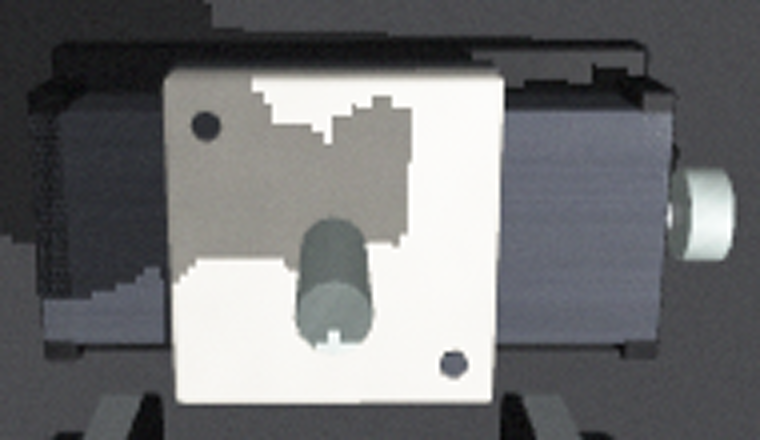

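Emit:
drive_tool:
  gripper: [0.6,0.6,0.6,0.6]
  dp:
    - [-0.03,-1.0,0]
    - [-0.03,-1.0,0]
    - [-0.03,-1.0,0]
    - [-0.03,-1.0,0]
  twist: [0.0167,0.0167,0.0167,0.0167]

```text
time_s: 7.4
eef_pos: [471.5, 28.8, 148.9]
ee_rot: [-0.001, 0.009, 1.0, 0.0]
force: [0.9, 0.0, -0.1]
grip_width: 0.602
```

Emit:
drive_tool:
  gripper: [0.6,0.6,0.6]
  dp:
    - [0,-0.147,0]
    - [0,-0.147,0]
    - [0,-0.147,0]
  twist: [0,0,0]

```text
time_s: 7.7
eef_pos: [471.4, 1.0, 149.2]
ee_rot: [-0.001, 0.009, 1.0, 0.0]
force: [-0.4, -0.0, -0.3]
grip_width: 0.597
```

Run:
```python
from h import *
plan([473,1,150],89)
snap('wrist','w4')
d=cv2.imread('pics/w4.png')
cv2.imwrite('pics/w4c.png',cv2.resize(d[150:260,200:390],None,fx=4,fy=4,interpolation=cv2.INTER_CUBIC))
```

```text
t 7.7 at [471.39   0.96 149.16] yaw 88.92 F [-0.37 -0.02 -0.31] w 0.597 dp [-0.008   0.0003 -0.0042] tw -0.0008
```

View pics/w4c.png

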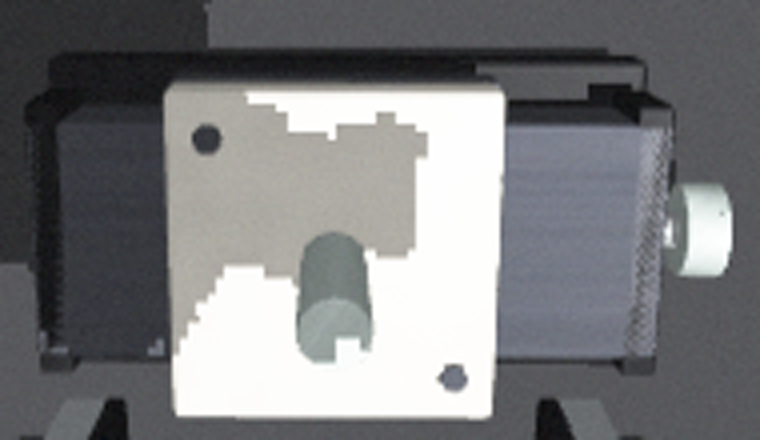

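Emit:
drive_tool:
  gripper: [0.6,0.6,0.6,0.45,0.35,0.25,0.2,0.1,0.1,0.1]
  dp:
    - [-0.0125,0.0,0.2]
    - [-0.0125,0.0,0.41]
    - [-0.0125,0.0,0.41]
    - [-0.0125,0.0,0.41]
    - [-0.0125,0.0,0.41]
    - [-0.0125,0.0,0.41]
    - [-0.0125,0.0,0.41]
    - [-0.0125,0.0,0.41]
    - [-0.0125,0.0,0.41]
    - [-0.0125,0.0,0.41]
  twist: [0,0,0,0,0,0,0,0,0,0]

```text
time_s: 8.75
eef_pos: [475.1, 0.9, 69.3]
ee_rot: [0.001, 0.009, 1.0, -0.0]
force: [-0.8, 0.5, 6.5]
grip_width: 0.152
```

Emit:
drive_tool:
  gripper: [0.1,0.1,0.1,0.1]
  dp:
    - [0,0.01,0]
    - [0,0.02,0]
    - [0,0.02,0]
    - [0,0.02,0]
  twist: [0,0,0,0]

```text
time_s: 9.15
eef_pos: [475.2, 4.8, 69.3]
ee_rot: [0.001, 0.009, 1.0, -0.0]
force: [-0.5, -0.6, 7.0]
grip_width: 0.15
```

Emit:
drive_tool:
  gripper: [0.1,0.1,0.1,0.1]
  dp:
    - [0,0.01,0]
    - [0,0.015,0]
    - [0,0.015,0]
    - [0,0.015,0]
  twist: [0,0,0,0]

```text
time_s: 9.55
eef_pos: [475.3, 7.7, 69.3]
ee_rot: [0.001, 0.009, 1.0, -0.0]
force: [-0.9, -0.3, 6.7]
grip_width: 0.15
```

Emit:
drive_tool:
  gripper: [0.1,0.1,0.1,0.1]
  dp:
    - [0,0.01,0]
    - [0,0.015,0]
    - [0,0.015,0]
    - [0,0.015,0]
  twist: [0,0,0,0]

```text
time_s: 9.95
eef_pos: [475.3, 10.8, 69.3]
ee_rot: [0.001, 0.009, 1.0, -0.0]
force: [0.0, -0.7, 7.1]
grip_width: 0.152
```

Emit:
drive_tool:
  gripper: [0.1,0.1,0.1,0.1]
  dp:
    - [0,0.01,0]
    - [0,0.015,0]
    - [0,0.015,0]
    - [0,0.015,0]
  twist: [0,0,0,0]

```text
time_s: 10.35
eef_pos: [475.4, 13.7, 69.3]
ee_rot: [0.001, 0.009, 1.0, -0.0]
force: [-1.0, -0.3, 6.9]
grip_width: 0.15
```

Emit:
drive_tool:
  gripper: [0.1,0.1,0.1,0.1]
  dp:
    - [0,0.01,0]
    - [0,0.015,0]
    - [0,0.015,0]
    - [0,0.015,0]
  twist: [0,0,0,0]

```text
time_s: 10.75
eef_pos: [475.4, 16.8, 69.3]
ee_rot: [0.001, 0.009, 1.0, -0.0]
force: [-1.2, -0.1, 6.9]
grip_width: 0.154
```

Emit:
drive_tool:
  gripper: [0.1,0.1,0.1,0.1]
  dp:
    - [0,0.01,0]
    - [0,0.015,0]
    - [0,0.015,0]
    - [0,0.015,0]
  twist: [0,0,0,0]

```text
time_s: 11.15
eef_pos: [475.5, 19.7, 69.3]
ee_rot: [0.001, 0.009, 1.0, -0.0]
force: [0.2, -1.3, 6.9]
grip_width: 0.152
```

Emit:
drive_tool:
  gripper: [0.1,0.1,0.1,0.1]
  dp:
    - [0,0.01,0]
    - [0,0.01,0]
    - [0,0.01,0]
    - [0,0.01,0]
  twist: [0,0,0,0]

```text
time_s: 11.55
eef_pos: [475.5, 21.8, 69.3]
ee_rot: [0.001, 0.009, 1.0, -0.0]
force: [-1.3, -1.0, 6.7]
grip_width: 0.16
```

Emit:
drive_tool:
  gripper: [0.1,0.1,0.1,0.1]
  dp:
    - [0,0.01,0]
    - [0,0.01,0]
    - [0,0.01,0]
    - [0,0.01,0]
  twist: [0,0,0,0]

```text
time_s: 11.95
eef_pos: [475.6, 23.8, 69.3]
ee_rot: [0.001, 0.009, 1.0, -0.0]
force: [-0.4, -0.6, 6.3]
grip_width: 0.156
```

Emit:
drive_tool:
  gripper: [0.1,0.1,0.1,0.1]
  dp:
    - [0,0.01,0]
    - [0,0.015,0]
    - [0,0.015,0]
    - [0,0.015,0]
  twist: [0,0,0,0]

```text
time_s: 12.35
eef_pos: [475.7, 26.3, 69.3]
ee_rot: [0.001, 0.009, 1.0, -0.001]
force: [-0.2, -4.5, 5.3]
grip_width: 0.15
```

Emit:
drive_tool:
  gripper: [0.1,0.1,0.1,0.1]
  dp:
    - [0,0.004,0]
    - [0,0.004,0]
    - [0,0.004,0]
    - [0,0.004,0]
  twist: [0,0,0,0]

```text
time_s: 12.75
eef_pos: [475.7, 26.9, 69.3]
ee_rot: [0.001, 0.009, 1.0, -0.001]
force: [0.1, -5.7, 5.2]
grip_width: 0.154
```

Emit:
drive_tool:
  gripper: [0.1,0.1,0.1,0.1,0.1,0.1,0.1]
  dp:
    - [0,-0.03,0]
    - [0,-0.06,0]
    - [0,-0.09,0]
    - [0,-0.12,0]
    - [0,-0.135,0]
    - [0,-0.135,0]
    - [0,-0.135,0]
  twist: [0,0,0,0,0,0,0]

```text
time_s: 13.45
eef_pos: [475.1, 0.5, 69.3]
ee_rot: [0.001, 0.009, 1.0, -0.0]
force: [-1.0, 0.3, 6.8]
grip_width: 0.151
```

Emit:
drive_tool:
  gripper: [0.1,0.1,0.1,0.1]
  dp:
    - [0,-0.01,0]
    - [0,-0.015,0]
    - [0,-0.015,0]
    - [0,-0.015,0]
  twist: [0,0,0,0]

```text
time_s: 13.85
eef_pos: [475.0, -2.3, 69.3]
ee_rot: [0.001, 0.009, 1.0, -0.0]
force: [-1.1, 0.3, 7.0]
grip_width: 0.153
```

Emit:
drive_tool:
  gripper: [0.1,0.1,0.1,0.1]
  dp:
    - [0,-0.01,0]
    - [0,-0.015,0]
    - [0,-0.015,0]
    - [0,-0.015,0]
  twist: [0,0,0,0]

```text
time_s: 14.25
eef_pos: [475.0, -5.3, 69.3]
ee_rot: [0.001, 0.009, 1.0, -0.0]
force: [-1.5, 0.9, 7.1]
grip_width: 0.147
```

Emit:
drive_tool:
  gripper: [0.1,0.1,0.1,0.1]
  dp:
    - [0,-0.01,0]
    - [0,-0.015,0]
    - [0,-0.015,0]
    - [0,-0.015,0]
  twist: [0,0,0,0]

```text
time_s: 14.65
eef_pos: [474.8, -7.7, 69.2]
ee_rot: [0.001, 0.009, 1.0, 0.0]
force: [-0.1, 5.9, 6.7]
grip_width: 0.151
```

Emit:
drive_tool:
  gripper: [0.1,0.1,0.1,0.1,0.1]
  dp:
    - [0,0.03,0]
    - [0,0.06,0]
    - [0,0.09,0]
    - [0,0.09,0]
    - [0,0.09,0]
  twist: [0,0,0,0,0]

```text
time_s: 15.15
eef_pos: [475.3, 9.8, 69.3]
ee_rot: [0.001, 0.009, 1.0, -0.0]
force: [-0.7, 0.0, 6.2]
grip_width: 0.154
```

Emit:
drive_tool:
  gripper: [0.2,0.3,0.5,0.5,0.5,0.5,0.5]
  dp:
    - [0,0,0]
    - [0,0,0]
    - [0,0,0]
    - [0,0,-0.2]
    - [0,0,-0.4]
    - [0,0,-0.4]
    - [0,0,-0.4]
  twist: [0,0,0,0,0,0,0]

```text
time_s: 15.85
eef_pos: [474.7, 9.8, 148.5]
ee_rot: [0.0, 0.009, 1.0, -0.0]
force: [-0.1, -0.4, -0.0]
grip_width: 0.494
```

Run:
```python
from h import *
plan([482,-248,150],86)
snap('wrist','w5')
d=cv2.imread('pics/w5.png')
cv2.imwrite('pics/w5c.png',cv2.resize(d[150:260,200:390],None,fx=4,fy=4,interpolation=cv2.INTER_CUBIC))
```

```text
t 15.85 at [474.68   9.78 148.45] yaw 89.0 F [-0.08 -0.38 -0.04] w 0.494 dp [-0.059  -1.2881 -0.0074] tw 0.0334
```

View pics/w5c.png

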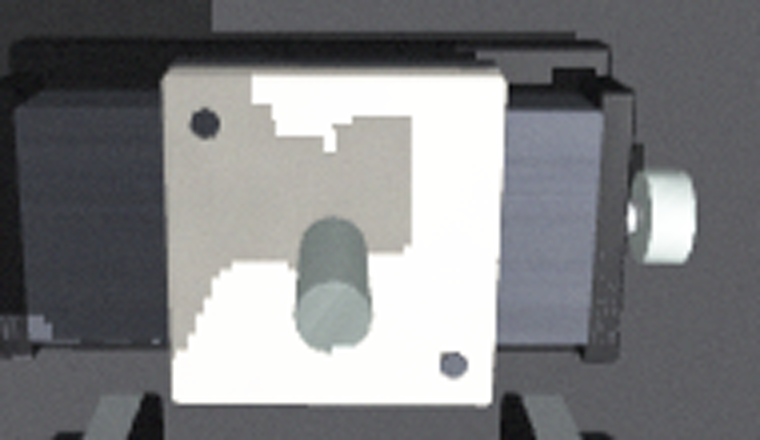

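Emit:
drive_tool:
  gripper: [0.6,0.6,0.6,0.6]
  dp:
    - [-0.06,-1.0,0]
    - [-0.06,-1.0,0]
    - [-0.06,-1.0,0]
    - [-0.06,-1.0,0]
  twist: [0,0,0,0]

```text
time_s: 16.3
eef_pos: [482.3, -191.6, 146.7]
ee_rot: [-0.001, 0.009, 1.0, 0.001]
force: [0.6, -0.7, 0.3]
grip_width: 0.602
```

Emit:
drive_tool:
  gripper: [0.6,0.6,0.6]
  dp:
    - [0,-0.288,0]
    - [0,-0.288,0]
    - [0,-0.288,0]
  twist: [0.034,0.034,0.034]

```text
time_s: 16.6
eef_pos: [481.3, -248.3, 146.5]
ee_rot: [-0.001, 0.036, 0.999, 0.001]
force: [0.1, 1.3, -0.7]
grip_width: 0.598
```

Run:
```python
from h import *
plan([482,-248,150],86)
snap('wrist','w6')
d=cv2.imread('pics/w6.png')
cv2.imwrite('pics/w6c.png',cv2.resize(d[150:260,200:390],None,fx=4,fy=4,interpolation=cv2.INTER_CUBIC))
```

```text
t 16.6 at [ 481.33 -248.32  146.54] yaw 85.82 F [ 0.11  1.27 -0.66] w 0.598 dp [-0.0032  0.0019 -0.0173] tw -0.0019
```

View pics/w6c.png

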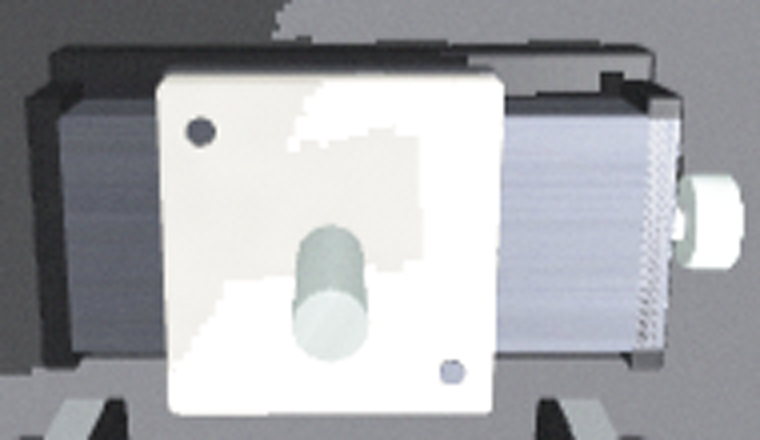

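Emit:
drive_tool:
  gripper: [0.6,0.6,0.6,0.45,0.35,0.25,0.2,0.1,0.1,0.1]
  dp:
    - [-0.006,-0.003,0.2]
    - [-0.006,-0.003,0.4]
    - [-0.006,-0.003,0.4]
    - [-0.006,-0.003,0.4]
    - [-0.006,-0.003,0.4]
    - [-0.006,-0.003,0.4]
    - [-0.006,-0.003,0.4]
    - [-0.006,-0.003,0.4]
    - [-0.006,-0.003,0.4]
    - [-0.006,-0.003,0.4]
  twist: [0,0,0,0,0,0,0,0,0,0]

```text
time_s: 17.65
eef_pos: [483.8, -248.7, 69.3]
ee_rot: [0.001, 0.035, 0.999, -0.001]
force: [-0.2, 0.1, 7.1]
grip_width: 0.157
```

Emit:
drive_tool:
  gripper: [0.1,0.1,0.1,0.1]
  dp:
    - [0,0.01,0]
    - [0,0.02,0]
    - [0,0.02,0]
    - [0,0.02,0]
  twist: [0,0,0,0]

```text
time_s: 18.05
eef_pos: [484.0, -244.8, 69.3]
ee_rot: [0.001, 0.035, 0.999, -0.001]
force: [-0.4, -0.2, 5.4]
grip_width: 0.154
```

Emit:
drive_tool:
  gripper: [0.1,0.1,0.1,0.1]
  dp:
    - [0,0.01,0]
    - [0,0.015,0]
    - [0,0.015,0]
    - [0,0.015,0]
  twist: [0,0,0,0]

```text
time_s: 18.45
eef_pos: [484.3, -241.9, 69.3]
ee_rot: [0.001, 0.035, 0.999, -0.001]
force: [-0.3, -0.4, 6.5]
grip_width: 0.149
```

Emit:
drive_tool:
  gripper: [0.1,0.1,0.1,0.1]
  dp:
    - [0,0.01,0]
    - [0,0.015,0]
    - [0,0.015,0]
    - [0,0.015,0]
  twist: [0,0,0,0]

```text
time_s: 18.85
eef_pos: [484.5, -239.2, 69.3]
ee_rot: [0.001, 0.035, 0.999, -0.001]
force: [-1.2, -3.0, 6.3]
grip_width: 0.151
```

Emit:
drive_tool:
  gripper: [0.1,0.1,0.1,0.1]
  dp:
    - [0,0.008,0]
    - [0,0.008,0]
    - [0,0.008,0]
    - [0,0.008,0]
  twist: [0,0,0,0]

```text
time_s: 19.25
eef_pos: [484.6, -238.0, 69.3]
ee_rot: [0.001, 0.035, 0.999, -0.001]
force: [-1.5, -4.2, 6.2]
grip_width: 0.149
```

Emit:
drive_tool:
  gripper: [0.1,0.1,0.1,0.1,0.1]
  dp:
    - [0,-0.02,0]
    - [0,-0.04,0]
    - [0,-0.06,0]
    - [0,-0.06,0]
    - [0,-0.06,0]
  twist: [0,0,0,0,0]

```text
time_s: 19.75
eef_pos: [483.7, -249.2, 69.3]
ee_rot: [0.001, 0.035, 0.999, -0.001]
force: [-1.4, 0.0, 7.5]
grip_width: 0.149
```

Emit:
drive_tool:
  gripper: [0.1,0.1,0.1,0.1]
  dp:
    - [0,-0.01,0]
    - [0,-0.015,0]
    - [0,-0.015,0]
    - [0,-0.015,0]
  twist: [0,0,0,0]

```text
time_s: 20.15
eef_pos: [483.5, -252.0, 69.3]
ee_rot: [0.001, 0.035, 0.999, -0.0]
force: [-1.3, 0.1, 7.0]
grip_width: 0.15
```

Emit:
drive_tool:
  gripper: [0.1,0.1,0.1,0.1]
  dp:
    - [0,-0.01,0]
    - [0,-0.015,0]
    - [0,-0.015,0]
    - [0,-0.015,0]
  twist: [0,0,0,0]

```text
time_s: 20.55
eef_pos: [483.3, -255.0, 69.3]
ee_rot: [0.001, 0.035, 0.999, -0.0]
force: [-0.8, -0.3, 6.8]
grip_width: 0.152
```

Emit:
drive_tool:
  gripper: [0.1,0.1,0.1,0.1]
  dp:
    - [0,-0.01,0]
    - [0,-0.015,0]
    - [0,-0.015,0]
    - [0,-0.015,0]
  twist: [0,0,0,0]

```text
time_s: 20.95
eef_pos: [483.1, -258.0, 69.3]
ee_rot: [0.001, 0.035, 0.999, -0.0]
force: [-0.9, -0.3, 6.9]
grip_width: 0.153
```

Emit:
drive_tool:
  gripper: [0.1,0.1,0.1,0.1]
  dp:
    - [0,-0.01,0]
    - [0,-0.015,0]
    - [0,-0.015,0]
    - [0,-0.015,0]
  twist: [0,0,0,0]

```text
time_s: 21.35
eef_pos: [482.9, -260.5, 69.2]
ee_rot: [0.001, 0.035, 0.999, 0.0]
force: [-0.4, 3.0, 8.4]
grip_width: 0.151
```

Emit:
drive_tool:
  gripper: [0.1,0.1,0.1,0.1]
  dp:
    - [0,-0.005,0]
    - [0,-0.005,0]
    - [0,-0.005,0]
    - [0,-0.005,0]
  twist: [0,0,0,0]

```text
time_s: 21.75
eef_pos: [482.8, -261.3, 69.3]
ee_rot: [0.001, 0.035, 0.999, 0.0]
force: [-0.6, 3.1, 9.2]
grip_width: 0.15
```

Emit:
drive_tool:
  gripper: [0.1,0.1,0.1,0.1]
  dp:
    - [0,0.03,0]
    - [0,0.059,0]
    - [0,0.059,0]
    - [0,0.059,0]
  twist: [0,0,0,0]

```text
time_s: 22.15
eef_pos: [483.7, -250.1, 69.3]
ee_rot: [0.001, 0.035, 0.999, -0.0]
force: [-1.2, 1.2, 7.0]
grip_width: 0.157
```

Emit:
drive_tool:
  gripper: [0.2,0.3,0.5,0.5,0.5,0.5,0.5]
  dp:
    - [0,0,0]
    - [0,0,0]
    - [0,0,0]
    - [0,0,-0.2]
    - [0,0,-0.4]
    - [0,0,-0.4]
    - [0,0,-0.4]
  twist: [0,0,0,0,0,0,0]

```text
time_s: 22.85
eef_pos: [483.3, -249.9, 148.5]
ee_rot: [0.0, 0.035, 0.999, -0.0]
force: [-0.3, 0.2, -1.3]
grip_width: 0.496
```

Run:
```python
from h import *
plan([656,-72,150],90)
snap('wrist','w7')
d=cv2.imread('pics/w7.png')
cv2.imwrite('pics/w7c.png',cv2.resize(d[150:260,200:390],None,fx=4,fy=4,interpolation=cv2.INTER_CUBIC))
```

```text
t 22.85 at [ 483.26 -249.92  148.55] yaw 85.95 F [-0.33  0.21 -1.35] w 0.496 dp [-0.7987  0.9484 -0.0071] tw -0.045
```

View pics/w7c.png

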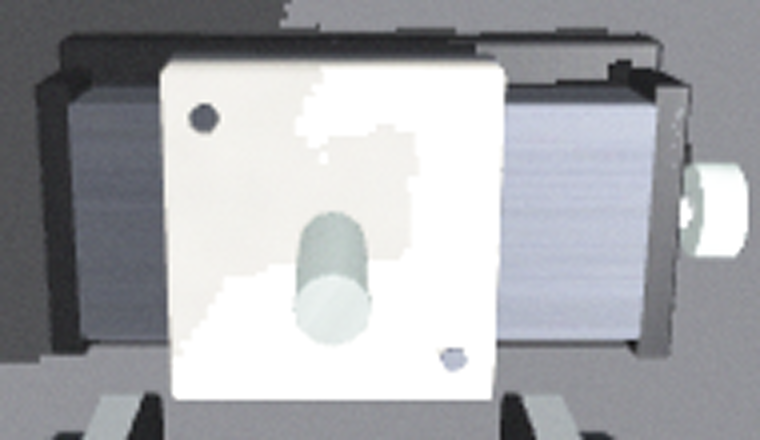

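Emit:
drive_tool:
  gripper: [0.8,0.8,0.8,0.8,0.8,0.8]
  dp:
    - [-0.79,0.95,0]
    - [-0.79,0.95,0]
    - [-0.79,0.95,0]
    - [-0.79,0.95,0]
    - [-0.79,0.95,0]
    - [-0.79,0.95,0]
  twist: [-0.03,-0.03,-0.03,-0.03,-0.03,-0.03]

```text
time_s: 23.5
eef_pos: [655.9, -66.9, 145.6]
ee_rot: [-0.001, 0.009, 1.0, 0.001]
force: [-0.2, 0.2, 0.1]
grip_width: 0.802
```

Run:
```python
from h import *
plan([656,-72,110],90)
snap('wrist','w8')
d=cv2.imread('pics/w8.png')
cv2.imwrite('pics/w8c.png',cv2.resize(d[150:260,200:390],None,fx=4,fy=4,interpolation=cv2.INTER_CUBIC))
```

```text
t 23.5 at [655.89 -66.86 145.61] yaw 88.94 F [-0.24  0.19  0.13] w 0.802 dp [-0.0014 -0.026   0.178 ] tw -0.0118
```

View pics/w8.png

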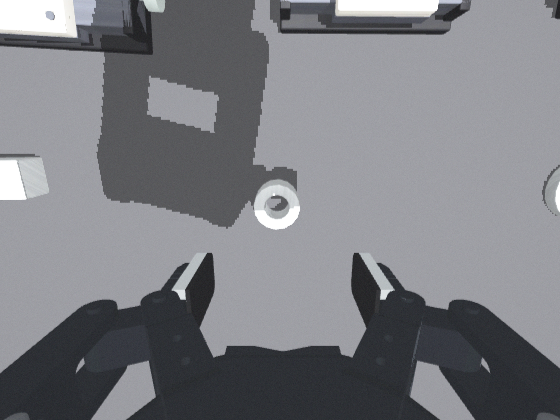

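View pics/w8c.png

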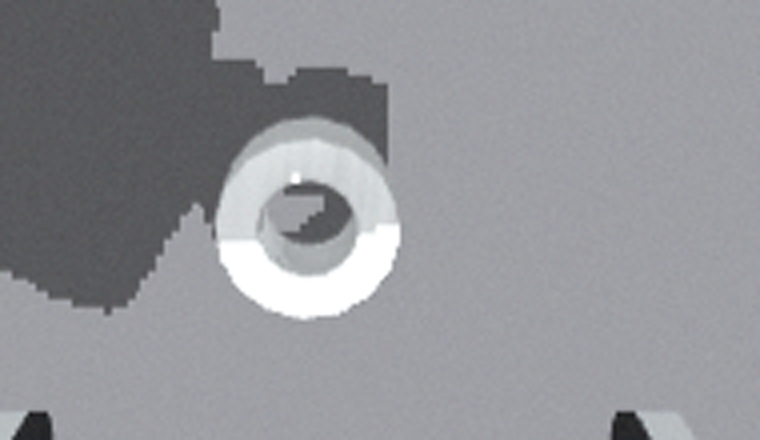

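Run:
```python
from h import *
np.set_printoptions(precision=1,suppress=True)
T=ld('top0');S=ld('side0');W=ld('w8')
p=(277,207.2)
print(onz(W,p,30),onz(W,(277,195),0),tri((T,(301.25,145.25)),(W,p)),tri((T,(301.25,145.25)),(W,p),(S,(360,222.25))))
# calib of wrist at post M: w5
W5=ld('w5'); print(onz(W5,(200+333/4,150+315/4),95), onz(ld('w7'),(200+332/4,150+310/4),95), onz(ld('w3'),(200+334/4,150+315/4),95))
```

```text
[656.1 -72.4  30. ] [651.7 -72.8   0. ] (array([650.9, -72.3,  44.8]), [np.float64(1.2689796039918568), np.float64(1.2689796039919148)]) (array([656.3, -73. ,  28. ]), [np.float64(2.0514057618233417), np.float64(0.7187267335812646), np.float64(1.6378931211131114)])
[474.    9.5  95. ] [ 481.7 -250.3   95. ] [465.  230.3  95. ]
```

Emit:
drive_tool:
  gripper: [0.8,0.8,0.8,0.8,0.8,0.8,0.65,0.55,0.4,0.4,0.4,0.4]
  dp:
    - [0,-0.0275,0.2]
    - [0,-0.0275,0.4]
    - [0,-0.0275,0.6]
    - [0,-0.0275,0.7]
    - [0,-0.0275,0.7]
    - [0,-0.0275,0.71]
    - [0,-0.0275,0.71]
    - [0,-0.0275,0.71]
    - [0,-0.0275,0.71]
    - [0,-0.0275,0.71]
    - [0,-0.0275,0.71]
    - [0,-0.0275,0.71]
  twist: [0,0,0,0,0,0,0,0,0,0,0,0]
  newtons: 30

```text
time_s: 24.75
eef_pos: [654.8, -77.2, 7.8]
ee_rot: [0.001, 0.012, 1.0, -0.0]
force: [-1.2, 0.4, 7.1]
grip_width: 0.472
```

Run:
```python
from h import *
plan([656,-72,110],90)
snap('wrist','w9')
```

```text
t 24.75 at [654.77 -77.24   7.8 ] yaw 88.65 F [-1.19  0.44  7.06] w 0.472 dp [-0.0066  0.026  -0.511 ] tw -0.015
```

View pics/w9.png

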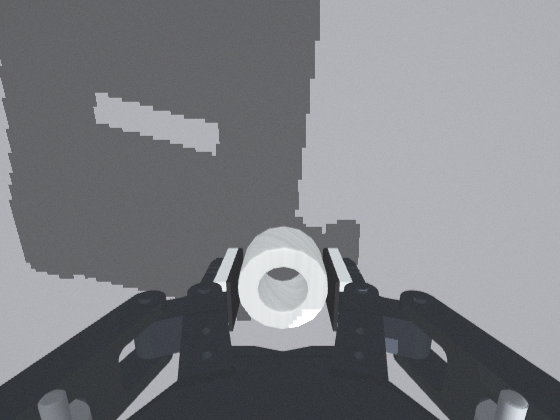

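Run:
```python
from h import *
W=ld('w9');cv2.imwrite('pics/w9c.png',cv2.resize(cv2.imread('pics/w9.png')[210:345,200:370],None,fx=4,fy=4,interpolation=cv2.INTER_CUBIC))
for r in(286,287,288,289):print(onz(W,(283,r),30))
```

```text
[654.86364025 -77.68484703  30.        ]
[655.36446434 -77.69624667  30.        ]
[655.86630005 -77.70766934  30.        ]
[656.36915046 -77.7191151   30.        ]
```

View pics/w9c.png

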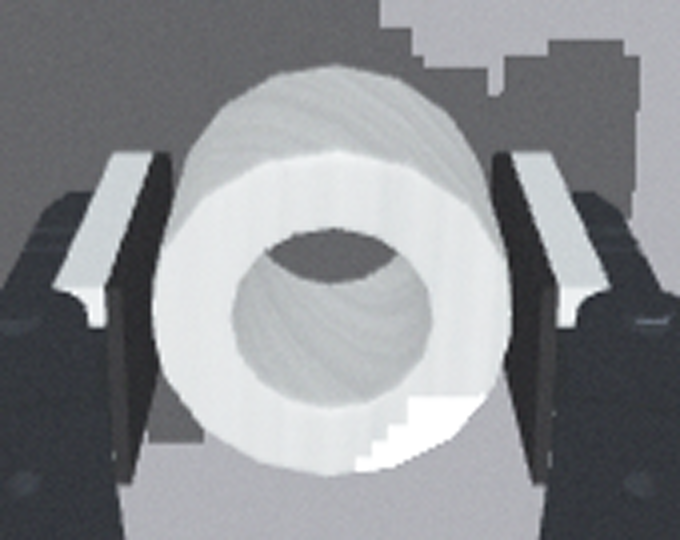

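Emit:
drive_tool:
  gripper: [0.4,0.4,0.4,0.4,0.4,0.4]
  dp:
    - [0,0,-0.05]
    - [0,0,-0.25]
    - [0,0,-0.5]
    - [0,0,-0.6]
    - [0,0,-0.6]
    - [0,0,-0.6]
  twist: [0,0,0,0,0,0]

```text
time_s: 25.4
eef_pos: [653.7, -76.9, 125.7]
ee_rot: [-0.0, 0.012, 1.0, 0.0]
force: [-0.3, -0.2, -1.5]
grip_width: 0.473
```

Run:
```python
from h import *
plan([472.9,9.7,125],89)
```

```text
t 25.4 at [653.67 -76.91 125.74] yaw 88.65 F [-0.35 -0.22 -1.52] w 0.473 dp [0.9138 0.4115 0.0047] tw -0.0039
```

Emit:
drive_tool:
  gripper: [0.4,0.4,0.4,0.4,0.4,0.4,0.4,0.4]
  dp:
    - [0.15,0.07,0]
    - [0.4,0.18,0]
    - [0.65,0.29,0]
    - [0.85,0.38,0]
    - [0.914,0.412,0]
    - [0.914,0.412,0]
    - [0.914,0.412,0]
    - [0.914,0.412,0]
  twist: [0,0,0,0,0,0,0,0]

```text
time_s: 26.2
eef_pos: [474.0, 9.2, 125.7]
ee_rot: [-0.0, 0.012, 1.0, 0.0]
force: [0.7, -0.3, -1.4]
grip_width: 0.47
```

Run:
```python
from h import *
plan([472.9,9.7,125],89)
for n in('wrist','side','top'):
  snap(n,n+'10')
a=cv2.imread('pics/wrist10.png')
s=cv2.imread('pics/side10.png');cv2.imwrite('pics/side10c.png',cv2.resize(s[140:250,220:360],None,fx=4,fy=4,interpolation=cv2.INTER_CUBIC))
```

```text
t 26.2 at [473.99   9.16 125.71] yaw 88.61 F [ 0.65 -0.32 -1.44] w 0.47 dp [0.0055 0.0026 0.0036] tw -0.0043
```

View pics/wrist10.png

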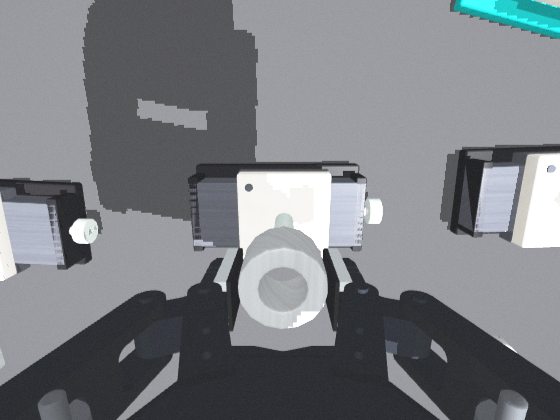

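View pics/side10c.png

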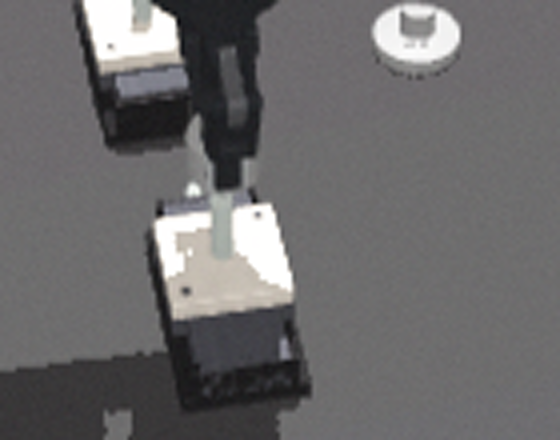

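Emit:
drive_tool:
  gripper: [0.4,0.4,0.4,0.4,0.4]
  dp:
    - [0.0055,0.0026,0.05]
    - [0.0055,0.0026,0.09]
    - [0.0055,0.0026,0.12]
    - [0.0055,0.0026,0.15]
    - [0.0055,0.0026,0.15]
  twist: [0,0,0,0,0]

```text
time_s: 26.85
eef_pos: [471.8, 10.3, 95.4]
ee_rot: [-0.001, 0.012, 1.0, 0.0]
force: [0.3, -0.2, -0.3]
grip_width: 0.473
```

Run:
```python
from h import *
plan([472.9,9.7,60],89)
for n in('wrist','side'):
  snap(n,n+'11')
a=cv2.imread('pics/wrist11.png')[210:345,200:370]
s=cv2.imread('pics/side11.png')[150:230,230:331]
a=cv2.resize(a,None,fx=4,fy=4,interpolation=cv2.INTER_CUBIC)
cv2.imwrite('pics/w11c.png',a);cv2.imwrite('pics/side11c.png',cv2.resize(s,None,fx=6,fy=6,interpolation=cv2.INTER_CUBIC))
```

```text
t 26.85 at [471.79  10.28  95.4 ] yaw 88.64 F [ 0.33 -0.18 -0.33] w 0.473 dp [-0.0059 -0.0028  0.177 ] tw -0.004
```

View pics/w11c.png

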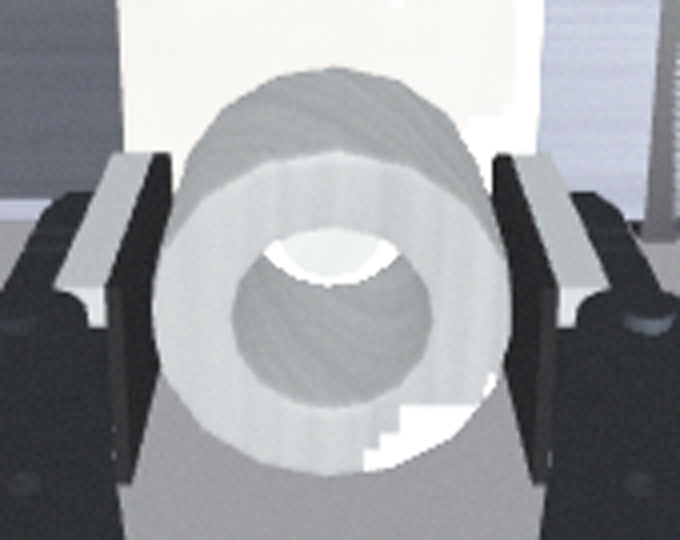

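View pics/side11c.png

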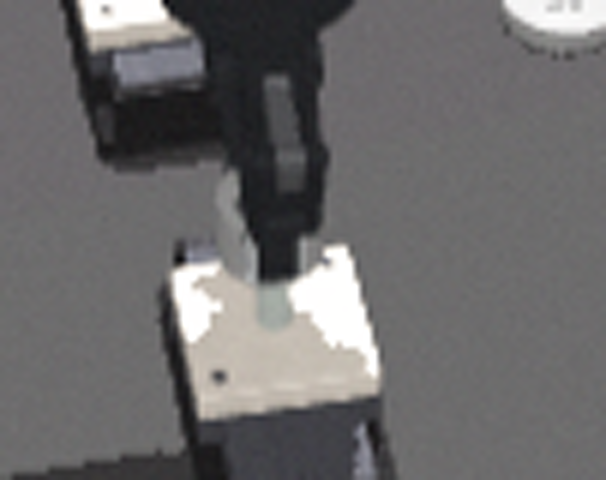

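Emit:
drive_tool:
  gripper: [0.4,0.4,0.4,0.4,0.4,0.4]
  dp:
    - [-0.0055,-0.0028,0.03]
    - [-0.0055,-0.0028,0.08]
    - [-0.0055,-0.0028,0.13]
    - [-0.0055,-0.0028,0.16]
    - [-0.0055,-0.0028,0.175]
    - [-0.0055,-0.0028,0.175]
  twist: [0,0,0,0,0,0]

```text
time_s: 27.55
eef_pos: [473.1, 9.7, 60.8]
ee_rot: [-0.0, 0.012, 1.0, 0.0]
force: [0.2, 0.2, -1.6]
grip_width: 0.474
```

Emit:
drive_tool:
  gripper: [0.4,0.4,0.4]
  dp:
    - [0,0,0.01]
    - [0,0,0.014]
    - [0,0,0.014]
  twist: [0,0,0]

```text
time_s: 27.85
eef_pos: [473.4, 9.6, 58.6]
ee_rot: [0.0, 0.012, 1.0, -0.0]
force: [-0.4, 0.3, -0.2]
grip_width: 0.471
```

Emit:
drive_tool:
  gripper: [0.4,0.4,0.4]
  dp:
    - [0,0,0.005]
    - [0,0,0.005]
    - [0,0,0.005]
  twist: [0,0,0]

```text
time_s: 28.15
eef_pos: [473.5, 9.6, 57.7]
ee_rot: [0.0, 0.012, 1.0, -0.0]
force: [-1.2, 0.2, 2.0]
grip_width: 0.472
```

Emit:
drive_tool:
  gripper: [0.5,0.55,0.65,0.7,0.7,0.7,0.7,0.7]
  dp:
    - [0,0,0]
    - [0,0,0]
    - [0,0,0]
    - [0,0,0]
    - [0,0,-0.15]
    - [0,0,-0.3]
    - [0,0,-0.45]
    - [0,0,-0.45]
  twist: [0,0,0,0,0,0,0,0]

```text
time_s: 28.95
eef_pos: [475.0, 9.3, 150.9]
ee_rot: [0.003, 0.012, 1.0, -0.001]
force: [0.6, -0.2, -0.3]
grip_width: 0.703
```

Run:
```python
from h import *
plan([474.3,9.6,90],89)
for n in('wrist','side'): snap(n,n+'12')
a=cv2.imread('pics/wrist12.png')[140:260,190:390]
s=cv2.imread('pics/side12.png')[150:250,230:331]
cv2.imwrite('pics/w12c.png',cv2.resize(a,None,fx=4,fy=4,interpolation=cv2.INTER_CUBIC));cv2.imwrite('pics/side12c.png',cv2.resize(s,None,fx=6,fy=6,interpolation=cv2.INTER_CUBIC))
```

```text
t 28.95 at [474.97   9.33 150.9 ] yaw 88.65 F [ 0.58 -0.21 -0.34] w 0.703 dp [0.0054 0.0017 0.3044] tw -0.0038
```

View pics/w12c.png

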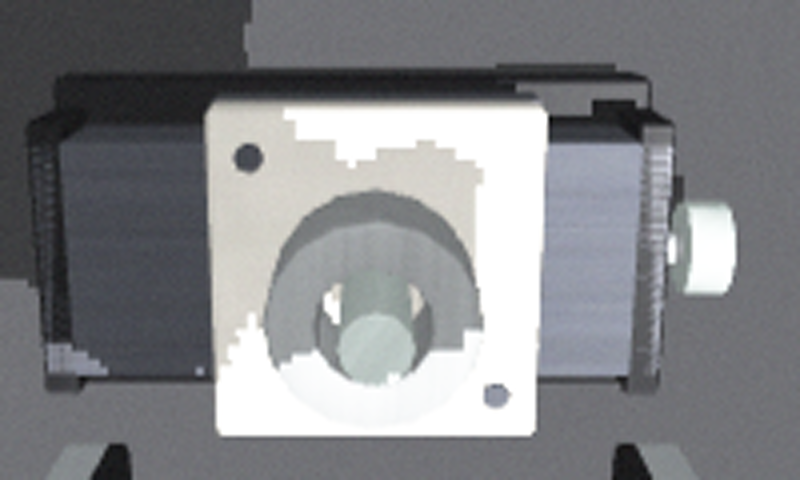

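View pics/side12c.png

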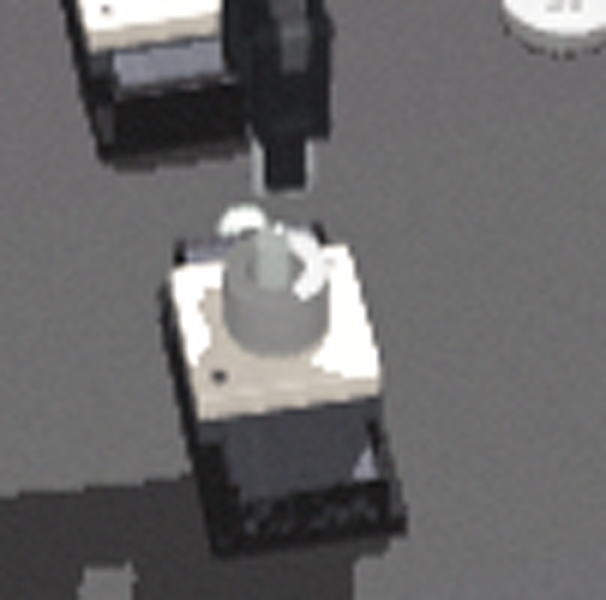

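Run:
```python
from h import *
W=ld('wrist12');W5=ld('w5')
c=lambda x,y:(190+x/4,140+y/4);c5=lambda x,y:(200+x/4,150+y/4)
print('post',onz(W,c(376,347),95),'collar',onz(W,c(375,325),80))
print('plate now',(onz(W,c(207,105),50)+onz(W,c(547,105),50))/2,(onz(W,c(217,435),50)+onz(W,c(537,433),50))/2)
print('plate w5',(onz(W5,c5(163,70),50)+onz(W5,c5(504,70),50))/2,(onz(W5,c5(173,403),50)+onz(W5,c5(493,404),50))/2)
print('post w5',onz(W5,c5(333,315),95))
print('knob',onz(W,c(735,290),25),onz(W5,c5(694,258),25))
```

```text
post [474.02943837   9.5548023   95.        ] collar [474.89455959   9.38369175  80.        ]
plate now [438.03480597  10.63177543  50.        ] [509.68695962   9.07512302  50.        ]
plate w5 [437.852972    10.26043514  50.        ] [509.89627513   8.98191631  50.        ]
post w5 [474.02313026   9.52948619  95.        ]
knob [486.1680011   92.81887913  25.        ] [485.85515501  92.63627083  25.        ]
```

Emit:
drive_tool:
  gripper: [0.7,0.7,0.7,0.7,0.7,0.7]
  dp:
    - [0.3,0,-0.2]
    - [0.6,0,-0.5]
    - [0.6,0,-0.6]
    - [0.6,0,-0.6]
    - [0.6,0,-0.6]
    - [0.6,0,-0.6]
  twist: [0,0,0,0,0,0]

```text
time_s: 29.65
eef_pos: [353.3, 12.5, 266.3]
ee_rot: [-0.001, 0.012, 1.0, 0.0]
force: [0.5, -0.5, 0.2]
grip_width: 0.699
```

Run:
```python
from h import *
print(ctrl.sense()['time_s'],ctrl.sense()['eef_pos'])
snap('top','top13');snap('side','side13')
a=cv2.imread('pics/side13.png')[90:350,210:430];cv2.imwrite('pics/s13c.png',cv2.resize(a,None,fx=2.3,fy=2.3,interpolation=cv2.INTER_CUBIC))
```

```text
29.65 [353.32433447  12.46788387 266.31675546]
```

View pics/s13c.png

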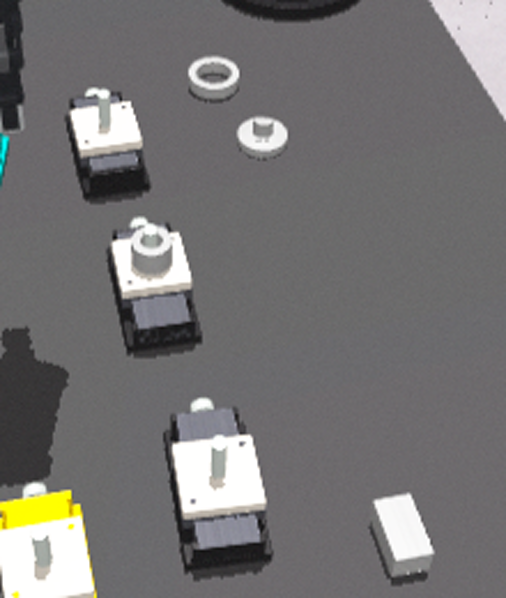

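View pics/top13.png

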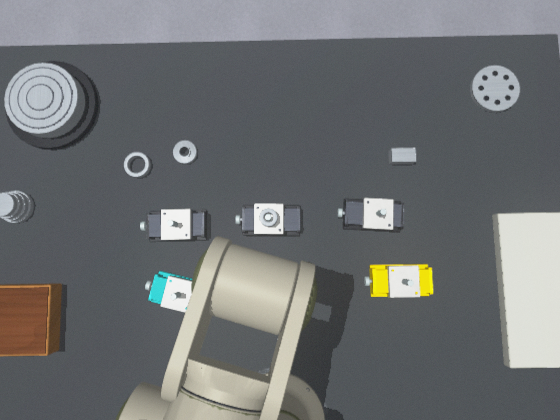

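Both views show the collar flat round the middle slide's post (top 268,217). The bearing race (137,165), master disc (185,152) and gauge block (404,156) are where they started.

```bash
python3 -c "
from rig import job
print(job.finish_job())"
```

```text
the job is handed in; nothing more can be done
None
```

I checked all three slides by their posts, left each carriage at the middle of its play, and set the collar over the middle slide's post. The job was handed in at about 30 s.

| Slide (seen from the robot) | Free play measured | Carriage centred at y | Peak force felt |
|---|---|---|---|
| Left | about 14 mm | about 230.5 mm | 6.8 N |
| Middle | about 30 mm, the loosest | about 9.7 mm | 5.9 N |
| Right | about 20 mm | about -250 mm | 4.2 N |

- **Free play figures:** they probably read 1.5–2 mm high. The limits in the task text imply 12, 28 and 18 mm for slides a, b and c. The two ends were compared at nearly equal force, so the centres should be good to about 0.5 mm. The ranking is clear.
- **Collar:** in the last wrist picture its axis is about 1 mm from the post's and it sits flat. The middle carriage did not move measurably while the collar was placed.
- **Last checks:** the bearing race, gauge block and master disc look undisturbed, and the open gripper is well clear of everything.
- **Less certain:** force readings scattered by about ±0.6 N. I did not re-feel the middle carriage after placing the collar; that check was by picture only. While gripping, the fingers pushed the collar about 5 mm sideways on the plate.

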